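# Snap the fryer's control-box cover home

## Task

The fryer's control box lies open on the bench. Lift the cover plate by its bar knob, set it knob-side up with its four holes on the four snap clips in the box (feel for them: they are not quite where they should be), and press it down gently, a little at a time round the clips, keeping it roughly level and never forcing it, until every clip has clicked through and the plate sits fully home; then let go, leaving box and the other things on the bench as they are.

Things in the scene. Friction and masses are not known exactly. Their poses are not given: they have to be found in the camera images.
- cover: Loose aluminium plate 172 (own x) x 120 (y) x 4 mm, 0.25 kg, flat on the bench, knob up. Origin: centre of its underside, z up. Grip: black bar knob in its middle, fixed to it, 50 mm along own x, 14 mm thick along y, top 40 mm above the origin. Four 11 mm round holes at x +-70, y +-45 mm. Fits the box either way round (half turn). The rest of its top is bare and flat, 4 mm above the origin.
- box: Grey open-topped box fixed to the bench, left or right, 184 (own x) x 132 (y) mm, rim 44 mm high; origin: centre of its underside, z up. Bolted in it, parallel to it, is a chassis with four white snap clips at chassis x +-70, y +-45 mm. The chassis has slotted holes: its centre stands up to 7 mm off the box's along x and 6 along y, and up to 4 mm high or low. This is not measured: feel or look.
- barb0a (a joint): Inward travel (m) of the barb on the -x side of the clip at chassis x -70, y -45: 0 sprung out, 0.001 to 0.004 while a hole rides over it. CLIP: a 15 mm post whose shoulder, nominally 52 mm above the bench, is where the plate's underside comes to rest; on it an 8 mm core, tapering from 16.5 mm above the shoulder to a 4.4 mm tip at 22.5 mm; a sprung barb on either side along own x.
- barb0b (a joint): Same clip, +x barb. The barbs of a clip are nearly flush with its core 15.5 mm above the shoulder and widen to 16 mm across at 5.5 mm above it, flat below. Noses found, the plate first stops on the barbs, underside about 10 to 12 mm above the shoulders; noses missed, it stops on the tips, 22.5 mm above. A hole within 3 mm of a nose slips over it, by itself when let go there.
- barb1a (a joint): Clip at x -70, y +45 mm, -x barb. Each clip takes about 5 to 12 N straight down on it to click: the barbs give way, then spring out over the plate (1.5 mm play up and sideways) and the shoulder stops it hard. The clips break if the plate is forced on them with more than 45 N.
- barb1b (a joint): Same clip, +x barb. A clip clicks when the plate is pressed near it, inboard of it (e.g. 40 mm along x and 38 mm along y from the plate's centre), which leaves the plate less than 0.15 rad out of level until the others are through.
- barb2a (a joint): Clip at x +70, y -45 mm, -x barb. Touch the plate down slowly, at no more than about 15 mm/s: a knock on the clips at 50 mm/s already exceeds 45 N for an instant, though the force reading hardly shows it.
- barb2b (a joint): Same clip, +x barb.
- barb3a (a joint): Clip at x +70, y +45 mm, -x barb.
- barb3b (a joint): Same clip, +x barb.
- hole0 (a point): Centre of the cover's hole at own x -70, y -45 mm, on the plate's underside.
- hole1 (a point): Centre of the cover's hole at own x -70, y +45 mm, on the plate's underside.
- hole2 (a point): Centre of the cover's hole at own x +70, y -45 mm, on the plate's underside.
- hole3 (a point): Centre of the cover's hole at own x +70, y +45 mm, on the plate's underside.
- driver: Bystander: screwdriver lying on the bench to the right; to be left alone.
- fitting: Bystander: stepped brass pipe fitting, 32 mm wide, 34 mm tall; to be left alone.
- collar: Bystander: dark steel pipe collar, 60 mm wide, 25 mm tall; to be left alone.
There are look-alikes about, which are no part of the job. What is shaped like the box but brown is not meant.

How it is judged (in metres and radians):
On the way:
1. the cover sits on the four clips, knob up and roughly level, all four noses in its holes, not yet home (horizontal distance between cover and box below 0.015 m and angle between the x axis of cover and the x axis of box, either way round below 0.06 rad and z of cover in the frame of box between 0.058 and 0.0695 m and angle between cover's own z axis and vertical below 0.12 rad), for 0.1 s.
At the end, for the whole second after the job is handed in: Cover knob up on the box, all four clips through: each hole's underside under 58.5 mm above the box's underside and all eight barbs sprung out again (within 0.7 mm); within 0.04 rad of level, centre within 15 mm of the box's, parallel within 0.06 rad (either way round), at rest (z of each of hole0, hole1, hole2, hole3 in the frame of box below 0.0585 m and value of joint each of barb0a, barb0b, barb1a, barb1b, barb2a, barb2b, barb3a, barb3b below 0.0007 m and horizontal distance between cover and box below 0.015 m and angle between the x axis of cover and the x axis of box, either way round below 0.06 rad and angle between cover's own z axis and vertical below 0.04 rad and linear speed of cover below 0.01 m/s); the robot touches nothing.
It fails at once if the cover is forced on the clips or the box with more than 45 N (contact force between cover and box above 45 N or contact force between cover and chassis above 45 N).
It fails at once if the cover is tipped more than 0.35 rad (angle between cover's own z axis and vertical above 0.35 rad).
It fails at once if a bystander is moved more than 20 mm (distance of any of driver, fitting, collar from where it was at the start of the episode above 0.02 m).
It also fails if it takes over 72 s, if anything falls off the work surface, if the arm or the gripper's body presses on something with over 40 N, if the wrist force passes 120 N, or if a joint passes its speed limit or range.

## Robot

A 7-joint arm with a two-finger parallel gripper is mounted at the origin on the work surface. World frame = base frame: x ahead of the robot, y to its left, z up, the work surface at z = 0. Lengths are in m, angles in degrees, forces in N, time in s.
With the tool pointing down it reaches from about 0.425 to 0.875 m from the base axis. Payload 4.7 kg.
Tool frame: the origin (TCP) lies at the very end of the fingers, on their centre line; the grasp point (between the pads) lies 19 mm behind it (env.grasp_offset is the distance from the TCP to the grasp point, in m); z points along the fingers, y is the line along which they close (so a half turn about z gives the same grasp; the last joint's range is limited). The gripper opens to 87 mm and grips with 3 to 60 N. Pads are 19 mm wide; open, the fingers measure 117 mm over their backs; the gripper's body (75 mm by 190 mm) begins 51 mm behind the grasp point.
Start: joints at [65.495, 18.392, -4.016, 83.108, 1.295, 78.541, -3.26], TCP at [0.278, -0.588, 0.223] pointing down, gripper open.
Joint ranges: [-163.93, 163.93], [-17.29, 119.83], [-79.2, 71.16], [3.27, 140.29], [-89.18, 269.18], [5.43, 117.66], [-154.24, 154.24]. Speed limits (degrees/s): [147.25, 147.25, 180, 180, 180, 180, 180].

## Interface

Orientations are given as [roll, pitch, yaw] about the fixed x, y, z axes, in that order (R = Rz(yaw) Ry(pitch) Rx(roll)).
In Python, from cell import env gives the robot as it stands. The module is installed in compiled form; this text tells all that it offers.
- The arm moves only by the tool drive_tool, never from a script. Its argument "moves" is one flat list of numbers, 5 for each row, row after row: the shift along the tool's x, y, z in units of 40 mm (1.0 is 40 mm), then the turn about the tool's z in units of 10 degrees (1.0 is 10 degrees), then the finger opening in mm, from 0 to 87. A call has 1 to 5 rows; each row is the pose to reach, as a shift and turn from the pose commanded when the call began, along the tool's axes at that moment; what a row does not reach only later rows make up. A row lasts 1/8 s, in which the tool goes at most 62.5 mm and 10.7 degrees, less where a joint would pass 70% of its speed; a pose out of reach is approached as far as the arm can. A call with a gripper value outside its range is refused whole. The fingers move at their own pace and stop on an object; "squeeze" is the grip in N (left out, the last holds). Time passes only in rows, so rows that repeat a pose let the fingers close. It gives the time, the measured TCP pose, the force, the opening and the grip force at its end, in the units of the state.
- env.get_obs(): the state, without advancing time (a new reading comes with each control period).
- env.read_camera(name): name is "scene" or "side" or "wrist"; returns (picture, depth): 480x640x3 uint8, red, green, blue; 480x640 float32, m along the optical axis (not along the pixel's ray), 0 where there is no reading.
- env.camera_model(name): a dict with "K" (3x3 intrinsics, pixels), "rvec" (rotation vector, rad) and "tvec" (3), from world to camera coordinates, as OpenCV has them; the wrist camera has in their place "tool_from_camera" (4x4, takes a point from camera to tool coordinates, whose origin is the TCP and whose axes are the flange's). Camera axes: x right, y down, z forward; pixel columns grow to the right and rows downward; lengths in m; the calibration is good to about 2 mm. A picture is of the moment at which its call begins: read the wrist's pose just before it. camera_model takes no time and is no camera call.
- env.sign_off(): hands the job in; it is judged then, once.
The state is a dict: "time_s": time; "qpos": joint angles; "joint_velocities": joint speeds; "effort": joint torques, N m; "tool_pos": TCP position; "tool_rot": TCP orientation; "force": force on the tool from outside, world axes, zero at the start; "wrist_torque": the same for the moment, N m; "grip_width": finger opening in m; "grasp_force": force on a finger pad.
Only numpy, scipy, OpenCV 4.12 (cv2) and the standard library are available. Lean on these libraries where they do the work, as an engineer would, in place of code of your own. Each camera call takes 0.05 s, during which the arm holds its last target. There are 200 camera calls.

## Working session

There is one attempt and no reset: what is moved stays moved. The work goes in short steps, Python scripts to look and compute and a tool call to move; the robot and the scene stay as the last step left them, time stands still between calls to the robot, and variables do not carry over. Pictures are saved under pics/ and viewed, at most 10 in all, crops included, and the job is handed in when it is done.

Besides the shell and the picture viewer there is one more tool, called after "Emit:" in YAML: its name, and indented under it one key for each argument. drive_tool: Moves the arm, as the interface text tells. Its arguments: {"type":"object","properties":{"moves":{"type":"array","items":{"type":"number"}},"squeeze":{"type":"number"}},"required":["moves"]}

```bash
mkdir -p pics
cat > h.py <<'E'
import numpy as np, cv2
from cell import env
from scipy.spatial.transform import Rotation as R
def pose(o=None):
    o=o or env.get_obs(); T=np.eye(4); T[:3,:3]=R.from_euler('xyz',o['tool_rot'],degrees=True).as_matrix(); T[:3,3]=o['tool_pos']; return T
def w2c(name,T=None):
    m=env.camera_model(name); K=np.array(m['K'])
    if name=='wrist':
        C=(T if T is not None else pose())@np.array(m['tool_from_camera'])
    else:
        M=np.eye(4); M[:3,:3]=cv2.Rodrigues(np.array(m['rvec'],float))[0]; M[:3,3]=np.ravel(m['tvec']); C=np.linalg.inv(M)
    return K,C
def onplane(name,uv,z,T=None):
    K,C=w2c(name,T); uv=np.atleast_2d(np.array(uv,float))
    d=(C[:3,:3]@np.linalg.inv(K)@np.c_[uv,np.ones(len(uv))].T).T; o=C[:3,3]
    return o+d*((z-o[2])/d[:,2])[:,None]
def cloud(name,depth,T=None):
    K,C=w2c(name,T); v,u=np.indices(depth.shape)
    P=np.stack([(u-K[0,2])/K[0,0]*depth,(v-K[1,2])/K[1,1]*depth,depth],-1)
    return P@C[:3,:3].T+C[:3,3]
def proj(name,P,T=None):
    K,C=w2c(name,T); M=np.linalg.inv(C); p=np.atleast_2d(P)@M[:3,:3].T+M[:3,3]; p=p@K.T; return p[:,:2]/p[:,2:]
E
python3 - <<'E'
from h import *
print(env.get_obs())
for n in('scene','side'):
    im,d=env.read_camera(n); np.savez('pics/'+n,im=im,d=d); cv2.imwrite(f'pics/{n}0.png',im[:,:,::-1]); print(w2c(n)[1].round(3).tolist())
print(env.camera_model('wrist'))
E
```

```text
{'time_s': 0.0, 'qpos': array([65.49536202, 18.43975131, -4.01507233, 83.17462032,  1.2955968 ,
       78.54236988, -3.26267808]), 'joint_velocities': array([-0.08120883,  0.03933773, -0.08820386,  0.01682549,  0.0101191 ,
        0.05327244,  0.10945643]), 'effort': array([-1.32998812e-04, -4.91281128e+01, -4.03564554e-01, -3.12526238e+01,
       -6.36726804e-02,  4.35681792e-02,  1.72794994e-04]), 'tool_pos': array([ 0.27761579, -0.58711038,  0.2214561 ]), 'tool_rot': array([-1.79888536e+02,  6.56294213e-03,  2.53113931e+01]), 'force': array([-0.44423403, -0.7227748 ,  0.1785333 ]), 'wrist_torque': array([-0.01011859, -0.03874821, -0.02412699]), 'grasp_force': 0.0, 'grip_width': 0.08714889948170818}
[[-0.447, 0.579, -0.682, 1.373], [0.894, 0.304, -0.328, 0.421], [0.018, -0.757, -0.654, 0.884], [0.0, 0.0, 0.0, 1.0]]
[[-0.946, -0.244, 0.213, 0.332], [-0.324, 0.729, -0.604, 0.65], [-0.007, -0.64, -0.768, 0.918], [0.0, 0.0, 0.0, 1.0]]
{'K': array([[420.02357109,   0.        , 317.24277274],
       [  0.        , 420.02357109, 231.51054125],
       [  0.        ,   0.        ,   1.        ]]), 'tool_from_camera': array([[-6.44217400e-05, -9.67654559e-01, -2.52278915e-01,
         6.80389136e-02],
       [ 9.99997679e-01, -6.05631219e-04,  2.06763303e-03,
         7.36617052e-04],
       [-2.15354252e-03, -2.52278197e-01,  9.67652352e-01,
        -1.61854792e-01],
       [ 0.00000000e+00,  0.00000000e+00,  0.00000000e+00,
         1.00000000e+00]])}
```

View pics/scene0.png

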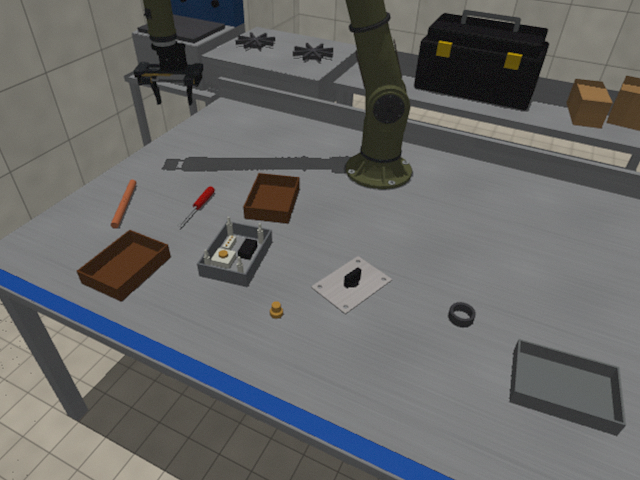

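View pics/side0.png

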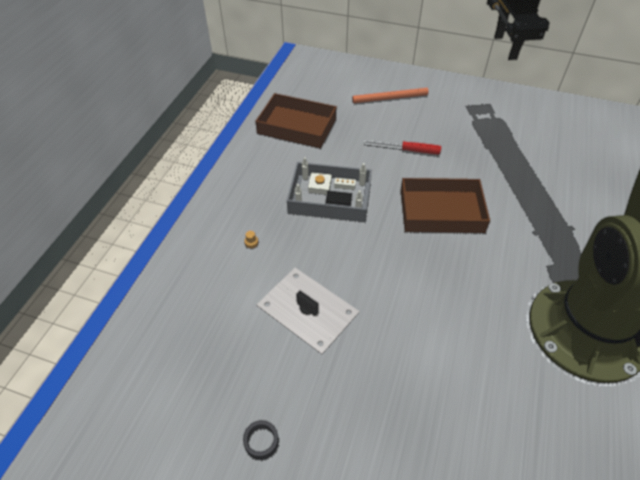

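The scene view shows the cover at (352,283). The candidates for the box are the grey one with white clips at (235,252), the brown ones at (272,198) and (124,265), and an empty grey tray at (567,385). Only (235,252) is grey, has clips and is the right size. The side view shows it at (330,192) and the cover at (308,308).

```bash
cat > m1.py <<'E'
from h import *
from scipy.spatial import ConvexHull
out=[]
for n,cb,kb in(('scene',(235,252),(352,283)),('side',(330,192),(308,308))):
    f=np.load(f'pics/{n}.npz'); im,d=f['im'],f['d']; P=cloud(n,d)
    c0=onplane(n,[cb],0.04)[0]; k0=onplane(n,[kb],0.004)[0]
    # box rim by depth
    m=(np.hypot(P[...,0]-c0[0],P[...,1]-c0[1])<0.14)&(abs(P[...,2]-0.043)<.007)&(d>0)
    hsv=cv2.cvtColor(im,cv2.COLOR_RGB2HSV); m&=hsv[...,1]<60
    q=P[m]; r=cv2.minAreaRect(q[:,:2].astype(np.float32)*1000); print(n,'box',r,np.median(q[:,2]))
    # cover
    m=(np.hypot(P[...,0]-k0[0],P[...,1]-k0[1])<0.12)&(d>0)
    v=hsv[...,2].astype(int)
    near=m&(P[...,2]<.012); 
    _,t=cv2.threshold(im[near].mean(-1).astype(np.uint8),0,255,cv2.THRESH_OTSU); th=_
    mm=(near&(im.mean(-1)>th)).astype(np.uint8)
    cs,_=cv2.findContours(mm,cv2.RETR_EXTERNAL,2); c=max(cs,key=cv2.contourArea)[:,0]
    r=cv2.minAreaRect(onplane(n,c,.004)[:,:2].astype(np.float32)*1000); print(n,'cover',r,'z',np.median(P[mm>0][:,2]))
    kn=m&(im.mean(-1)<60)&(P[...,2]>.032); q=P[kn]
    print('knob',len(q),q.mean(0),np.percentile(q[:,2],95),cv2.minAreaRect(q[:,:2].astype(np.float32)*1000))
    big=cv2.resize(im[cb[1]-60:cb[1]+60,cb[0]-80:cb[0]+80],(640,480),interpolation=2); cv2.imwrite(f'pics/{n}_box.png',big[:,:,::-1])
E
python3 m1.py; python3 -c "
import cv2,numpy as np
a=cv2.imread('pics/scene_box.png');b=cv2.imread('pics/side_box.png')
cv2.imwrite('pics/boxes.png',cv2.resize(np.hstack([a,b]),(800,300)))"
```

```text
scene box ((589.6268920898438, -179.46604919433594), (191.09339904785156, 137.203369140625), 10.066189765930176) 0.04221072029479633
scene cover ((536.8757934570312, 133.7288360595703), (240.32467651367188, 237.520263671875), 27.412242889404297) z 0.002083819153702815
knob 98 [0.53916832 0.13273259 0.03941677] 0.043503409369396576 ((537.0885009765625, 132.24417114257812), (15.176742553710938, 49.39229965209961), 68.63441467285156)
side box ((589.706298828125, -181.12142944335938), (184.60134887695312, 140.1356201171875), 9.992712020874023) 0.04285927418444935
side cover ((538.2255859375, 127.52130889892578), (120.00151824951172, 172.03793334960938), 69.40445709228516) z 0.004402316246971627
knob 142 [0.53567814 0.13324896 0.03922974] 0.042648394249267765 ((535.4391479492188, 132.15965270996094), (13.078908920288086, 47.99351119995117), 70.67675018310547)
```

View pics/boxes.png

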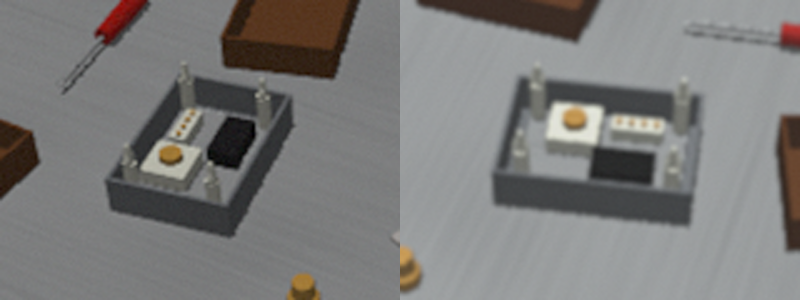

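The crop confirms it: a grey box with four white clips. I'll move over it for wrist views.

Emit:
drive_tool:
  moves: [11.4,-5.9,0,1.5,87,11.4,-5.9,0,1.5,87,11.4,-5.9,0,1.5,87,11.4,-5.9,0,1.5,87,11.4,-5.9,0,1.5,87]

```text
time_s: 0.72
tool_pos: [0.4678, -0.3378, 0.2222]
tool_rot: [-180.0, 0.0, 10.3]
force: [0.9, -0.7, 0.3]
grip_width: 0.0867
grasp_force: 0.0
```

Emit:
drive_tool:
  moves: [2.9,-2.4,0,0,87,2.9,-2.4,0,0,87,2.9,-2.4,0,0,87,2.9,-2.4,0,0,87,2.9,-2.4,0,0,87]

```text
time_s: 1.35
tool_pos: [0.5629, -0.2261, 0.2221]
tool_rot: [180.0, 0.1, 10.2]
force: [-0.9, -1.1, 0.9]
grip_width: 0.0868
grasp_force: 0.0
```

```bash
cat > snap.py <<'E'
import sys; from h import *
T=pose(); im,d=env.read_camera('wrist'); np.savez('pics/'+sys.argv[1],im=im,d=d,T=T); cv2.imwrite(f'pics/{sys.argv[1]}.png',im[:,:,::-1]); print(T[:3,3],env.get_obs()['time_s'])
E
python3 snap.py w1
```

```text
[ 0.56285847 -0.22605618  0.22209958] 1.4
```

Emit:
drive_tool:
  moves: [1.5,-1.5,0,0,87,1.5,-1.5,0,0,87,1.5,-1.5,0,0,87,1.5,-1.5,0,0,87]

```text
time_s: 1.9
tool_pos: [0.6111, -0.1576, 0.2224]
tool_rot: [179.9, 0.1, 10.1]
force: [-0.2, -0.2, 0.3]
grip_width: 0.0871
grasp_force: 0.0
```

```bash
python3 snap.py w2; python3 -c "
import cv2,numpy as np
a=[cv2.imread(f'pics/w{i}.png') for i in(1,2)]
cv2.imwrite('pics/w12.png',cv2.resize(np.hstack(a),(800,300),interpolation=cv2.INTER_AREA))"
```

```text
[ 0.61107452 -0.15764     0.22241775] 1.95
```

View pics/w12.png

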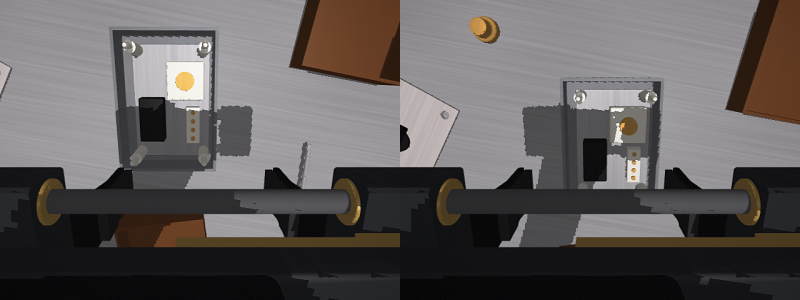

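In the wrist view w1, all four clips show at full-scale pixels near (205,75), (328,75), (222,248) and (327,252). In w2 only the far two show, at (928-640,157) and (1042-640,157).

```bash
cat > m2.py <<'E'
import sys; from h import *
for n in sys.argv[1:]:
    f=np.load(f'pics/{n}.npz'); im,d,T=f['im'],f['d'],f['T']; P=cloud('wrist',d,T)
    near=(np.hypot(P[...,0]-.59,P[...,1]+.18)<.13)&(d>0)
    # rim
    hsv=cv2.cvtColor(im,cv2.COLOR_RGB2HSV)
    m=near&(abs(P[...,2]-.044)<.004)&(im.max(-1)<150)
    cs,_=cv2.findContours(m.astype(np.uint8),0,2); pts=P[m]
    print(n,'rim',cv2.minAreaRect(pts[:,:2].astype(np.float32)*1000),np.median(pts[:,2]))
    m=(near&(P[...,2]>.058)&(P[...,2]<.09)).astype(np.uint8)
    k,l,s,c=cv2.connectedComponentsWithStats(m)
    for i in range(1,k):
        if s[i,4]<8: continue
        q=P[l==i]; t=q[q[:,2]>np.percentile(q[:,2],85)]
        top=q[:,2]>q[:,2].max()-.004; px=np.argwhere(l==i)[top].mean(0)[::-1]
        print('clip px',c[i].round(1),s[i,4],'tip',px.round(1),q[top].mean(0).round(4),q[:,2].max().round(4))
E
python3 m2.py w1 w2
```

```text
w1 rim ((589.0441284179688, -180.59019470214844), (183.80032348632812, 132.4680938720703), 10.163346290588379) 0.04342087162771016
clip px [203.5  73.1] 225 tip [199.6  71.4] [ 0.6493 -0.1291  0.0732] 0.075
clip px [327.9  73.9] 196 tip [328.4  71.8] [ 0.6649 -0.2172  0.0736] 0.0757
clip px [214.7 257.4] 168 tip [211.9 261.4] [ 0.5123 -0.1534  0.073 ] 0.0748
clip px [326.4 256.7] 148 tip [326.4 262.2] [ 0.5276 -0.2413  0.0736] 0.0759
w2 rim ((605.1187133789062, -177.97781372070312), (150.85595703125, 132.32696533203125), 10.065932273864746) 0.04366296110481929
clip px [286.1 156.2] 175 tip [284.9 157.7] [ 0.6495 -0.1285  0.0732] 0.0753
clip px [404.4 156.5] 190 tip [407.  157.9] [ 0.6651 -0.2165  0.0733] 0.075
```

The clips agree between the two views: centre (0.5885,-0.1852), yaw 10.1°, tips at z≈0.075. Next is the cover.

Emit:
drive_tool:
  moves: [-1.2,-7.8,0,3.05,87,-1.2,-7.8,0,3.05,87,-1.2,-7.8,0,3.05,87,-1.2,-7.8,0,3.05,87,-1.2,-7.8,0,3.05,87]

```text
time_s: 2.58
tool_pos: [0.5097, 0.1403, 0.2229]
tool_rot: [180.0, -0.1, -20.4]
force: [-0.4, 0.2, 0.8]
grip_width: 0.0868
grasp_force: 0.0
```

Emit:
drive_tool:
  moves: [0,0,0,0,87,0,0,0,0,87]

```text
time_s: 2.82
tool_pos: [0.5106, 0.1387, 0.2227]
tool_rot: [179.9, -0.1, -20.3]
force: [0.3, -0.8, 0.1]
grip_width: 0.087
grasp_force: 0.0
```

```bash
python3 snap.py w3
cat > m3.py <<'E'
import sys; from h import *
for n in sys.argv[1:]:
    f=np.load(f'pics/{n}.npz'); im,d,T=f['im'],f['d'],f['T']; P=cloud('wrist',d,T)
    near=(np.hypot(P[...,0]-.536,P[...,1]-.132)<.13)&(d>0)
    m=near&(P[...,2]>.035)&(P[...,2]<.05); q=P[m]; print(n,'knob',len(q),q.mean(0),cv2.minAreaRect(q[:,:2].astype(np.float32)*1000),np.argwhere(m).mean(0))
    # plate: bright mask
    g=cv2.GaussianBlur(im,(3,3),0).min(-1)
    m=near&(P[...,2]<.012)
    th,_=cv2.threshold(g[m],0,255,cv2.THRESH_OTSU); mm=((g>th)&m).astype(np.uint8)
    mm=cv2.morphologyEx(mm,cv2.MORPH_OPEN,np.ones((5,5)))
    c=max(cv2.findContours(mm,0,2)[0],key=cv2.contourArea)[:,0]
    w=onplane('wrist',c,.004,T); print('plate',th,cv2.minAreaRect(w[:,:2].astype(np.float32)*1000),np.median(P[mm>0][:,2]))
E
python3 m3.py w3
```

```text
[0.51061423 0.13869623 0.22270729] 2.875
w3 knob 1023 [0.53633773 0.12929919 0.03947477] ((535.7470703125, 129.4678955078125), (13.398695945739746, 49.72462844848633), 69.43433380126953) [174.91202346 314.99217986]
plate 118.0 ((553.637939453125, 122.84336853027344), (256.4872741699219, 217.97341918945312), 62.898414611816406) 0.00020715524706044208
```

View pics/w3.png

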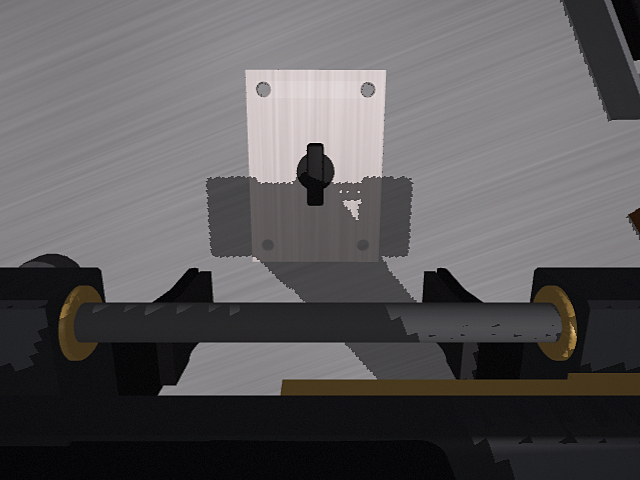

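w3 shows the plate with holes at about (263,89), (368,89), (267,245) and (363,245), and the knob at (315,175).

Run:
```python
from h import *
f=np.load('pics/w3.npz'); T=f['T']; 
w=onplane('wrist',[(263.5,89),(368,89),(267.5,245),(363,245)],.004,T); print(w.round(4).tolist(),w.mean(0))
x=(w[0]+w[1]-w[2]-w[3])/2; print(np.linalg.norm(x),np.degrees(np.arctan2(x[1],x[0])),np.linalg.norm(w[0]-w[1]))
# knob top triangulated: scene depth vs wrist depth ends
k=onplane('wrist',[(315,175)],.040,T); print(k)
c=np.array([.5359,.1296]); d=T[:3,:3].T@np.array([*(c-T[:2,3]),.0115-T[2,3]]); print(d/.04)
```

```text
[[0.6171, 0.1466, 0.004], [0.5859, 0.0623, 0.004], [0.4863, 0.1958, 0.004], [0.4549, 0.1113, 0.004]] [0.53604328 0.12899381 0.004     ]
0.13979439782292052 -20.56269661667923 0.08993244115486854
[[0.53646672 0.12924223 0.04      ]]
[ 0.66547706 -0.01217422  5.28096937]
```

Emit:
drive_tool:
  moves: [0.67,0,1.5,0.02,87,0.67,0,3.0,0.02,87,0.67,0,4.2,0.02,87,0.67,0,4.8,0.02,60,0.67,0,5.27,0.02,40]
  squeeze: 40

```text
time_s: 3.5
tool_pos: [0.5355, 0.1288, 0.01]
tool_rot: [179.9, 0.1, -20.6]
force: [-0.0, -0.5, -0.2]
grip_width: 0.0741
grasp_force: 0.0
```

Emit:
drive_tool:
  moves: [0,0,0,0,0,0,0,0,0,0,0,0,0,0,0,0,0,0,0,0,0,0,0,0,0]
  squeeze: 40

```text
time_s: 4.12
tool_pos: [0.5356, 0.1316, 0.0122]
tool_rot: [-180.0, -0.0, -20.4]
force: [-0.3, 0.4, 0.5]
grip_width: 0.0249
grasp_force: 0.0
```

Emit:
drive_tool:
  moves: [0,0,0,0,0,0,0,0,0,0,0,0,0,0,0]

```text
time_s: 4.5
tool_pos: [0.5354, 0.1315, 0.0119]
tool_rot: [180.0, -0.0, -20.4]
force: [-0.4, -0.2, 1.7]
grip_width: 0.0135
grasp_force: 40.0
```

```bash
python3 -c "
from h import *
for i in range(3):
  print(env.get_obs()['tool_pos'],env.get_obs()['qpos'],env.get_obs()['tool_rot'],env.get_obs()['grip_width'])"
```

```text
[0.53538043 0.13150502 0.01185395] [   7.27206762   20.44377978  -27.40542822  108.80482721   11.55354827
   53.44800612 -135.96940419] [ 1.79993923e+02 -3.52328854e-03 -2.03887238e+01] 0.013531703877574608
[0.53538043 0.13150502 0.01185395] [   7.27206762   20.44377978  -27.40542822  108.80482721   11.55354827
   53.44800612 -135.96940419] [ 1.79993923e+02 -3.52328854e-03 -2.03887238e+01] 0.013531703877574608
[0.53538043 0.13150502 0.01185395] [   7.27206762   20.44377978  -27.40542822  108.80482721   11.55354827
   53.44800612 -135.96940419] [ 1.79993923e+02 -3.52328854e-03 -2.03887238e+01] 0.013531703877574608
```

Emit:
drive_tool:
  moves: [0,0,-0.5,0,0,0,0,-1.5,0,0,0,0,-2.7,0,0,0,0,-3.5,0,0,0,0,-3.5,0,0]

```text
time_s: 5.12
tool_pos: [0.5374, 0.1323, 0.1555]
tool_rot: [-179.8, -0.3, -20.4]
force: [-0.7, -1.2, -2.3]
grip_width: 0.0138
grasp_force: 40.0
```

```bash
python3 snap.py w4
python3 - <<'E'
from h import *
o=env.get_obs(); print(o['force'],o['tool_rot'],o['grip_width'])
T=pose(); c=np.array([.5885,-.1852]); d=T[:3,:3].T@np.array([*(c-T[:2,3]),0]); print(d/.04)
E
```

```text
[0.53738185 0.13227287 0.15549041] 5.175
[-0.96813968  0.27090799 -3.81752284] [-1.79942450e+02 -1.39935634e-01 -2.03825262e+01] 0.013702785527023682
[3.99200967e+00 6.96881720e+00 2.75012286e-03]
```

View pics/w4.png

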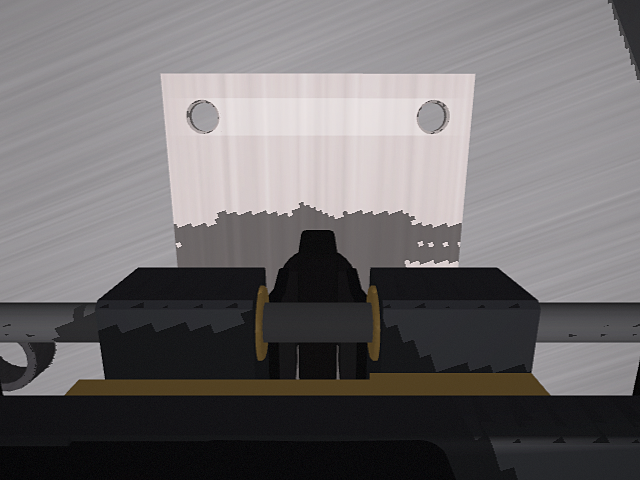

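w4 shows the plate held level, with its front holes at (203,116) and (433,116).

Run:
```python
from h import *
f=np.load('pics/w4.npz'); d=f['d']; P=cloud('wrist',d,np.eye(4))
m=np.zeros(d.shape,bool); m[90:190,220:420]=True
q=P[m]; print('plate z in tool',np.median(q[:,2]), [np.median(P[130:190,a:b,2]) for a,b in((190,230),(400,440))], np.median(P[85:95,220:420,2]),np.median(P[180:190,220:420,2]))
im=f['im']; g=im.min(-1)
z=np.median(q[:,2])
K,C=w2c('wrist',np.eye(4))
w=[]
for u in(203,433):
    roi=(P[95:137,u-22:u+22,2]>z+.006).astype(np.uint8); c=max(cv2.findContours(roi,0,2)[0],key=cv2.contourArea)
    (cx,cy),r=cv2.minEnclosingCircle(c); cx+=u-22; cy+=95; print(cx,cy,r)
    for zz in(z,):
        dd=C[:3,:3]@np.linalg.inv(K)@np.array([u,116.3,1]); w.append(C[:3,3]+dd*((zz-C[2,3])/dd[2]))
w=np.array(w); print(w.round(4),np.linalg.norm(w[0]-w[1]))
print(np.degrees(np.arctan2(w[1,0]-w[0,0],w[1,1]-w[0,1])), w.mean(0)-[.07,0,0])
```

```text
plate z in tool 0.008202369210427718 [np.float64(0.008297349122833642), np.float64(0.008158104021333837)] 0.008203539211530955 0.008207460772155853
204.5 116.5 14.089102745056152
430.5 116.5 14.089102745056152
[[ 0.0712 -0.0434  0.0082]
 [ 0.0712  0.0464  0.0082]] 0.08981411572824036
-0.0018042412429175628 [0.00115917 0.00150832 0.00820237]
```

Emit:
drive_tool:
  moves: [0.5,0.9,0,-0.4,0,1.3,2.3,0,-1.0,0,2.1,3.7,0,-1.7,0,2.9,5.1,0,-2.4,0,3.6,6.4,0,-3.04,0]

```text
time_s: 5.8
tool_pos: [0.5796, -0.1576, 0.1496]
tool_rot: [-179.9, 0.2, 10.3]
force: [1.9, 0.5, -2.0]
grip_width: 0.014
grasp_force: 40.0
```

Emit:
drive_tool:
  moves: [0.2,0.5,0,0,0,0.2,0.5,0,0,0,0.2,0.5,0,0,0]

```text
time_s: 6.18
tool_pos: [0.5912, -0.1722, 0.1503]
tool_rot: [-179.9, 0.1, 10.1]
force: [0.9, 0.3, -2.6]
grip_width: 0.0135
grasp_force: 40.0
```

```bash
cat > d.py <<'E'
from h import *
T=pose(); o=env.get_obs(); print(o['tool_pos'],o['tool_rot'],o['force'],o['time_s'])
c=np.array([.5871,-.1839]); d=T[:3,:3].T@np.array([*(c-T[:2,3]),.0925-T[2,3]]); print(d/.04, d*1000)
E
python3 d.py
```

```text
[ 0.59124931 -0.17219229  0.1503081 ] [-1.79860800e+02  1.30287975e-01  1.01299003e+01] [ 0.94359398  0.29664014 -2.60316631] 6.175
[-0.15030785  0.27339668  1.4448881 ] [-6.0123141  10.93586719 57.79552398]
```

Emit:
drive_tool:
  moves: [-0.15,0.27,0.2,0,0,-0.15,0.27,0.5,0,0,-0.15,0.27,0.9,0,0,-0.15,0.27,1.1,0,0,-0.15,0.27,1.1,0,0]

```text
time_s: 6.8
tool_pos: [0.5875, -0.1856, 0.1065]
tool_rot: [-179.9, 0.1, 10.0]
force: [0.6, -0.0, -1.6]
grip_width: 0.0136
grasp_force: 40.0
```

Emit:
drive_tool:
  moves: [0,0,0.05,0,0,0,0,0.05,0,0]

```text
time_s: 7.05
tool_pos: [0.5884, -0.1861, 0.1061]
tool_rot: [180.0, -0.0, 10.0]
force: [-0.4, -0.4, -1.9]
grip_width: 0.0136
grasp_force: 40.0
```

```bash
python3 d.py; python3 snap.py w5
```

```text
[ 0.58841073 -0.18609592  0.1061037 ] [ 1.79976809e+02 -3.27900052e-02  1.00186120e+01] [-0.35680899 -0.4424491  -1.91782568] 7.05
[-0.02291278 -0.05989929  0.34005523] [-0.91651132 -2.39597151 13.60220908]
[ 0.58841073 -0.18609592  0.1061037 ] 7.1
```

```bash
python3 -c "
import cv2,numpy as np
a=cv2.imread('pics/w5.png')[80:150,170:470]
cv2.imwrite('pics/w5c.png',cv2.resize(a,None,fx=2.6,fy=2.6,interpolation=2))"
```

```text
(no output)
```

View pics/w5c.png

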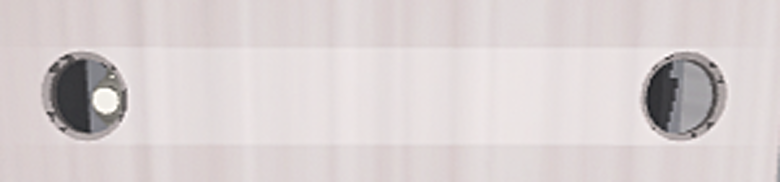

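```bash
cat > m5.py <<'E'
import sys; from h import *
n,ztip=sys.argv[1],float(sys.argv[2]); f=np.load(f'pics/{n}.npz'); im,d,T=f['im'],f['d'],f['T']
P=cloud('wrist',d,np.eye(4)); z=np.median(P[90:190,240:400,2]); zt=T[2,3]-ztip
K,C=w2c('wrist',np.eye(4))
def pl(u,v,z):
    dd=C[:3,:3]@np.linalg.inv(K)@np.array([u,v,1.]); return C[:3,3]+dd*((z-C[2,3])/dd[2])
print('plate',z)
for u in(203,433):
    sl=(slice(98,136),slice(u-18,u+18)); q=P[sl]; m=(q[...,2]>z+.005)&(q[...,2]<zt+.012)
    if m.sum()<6: print(u,'none',m.sum()); continue
    g=im[sl].min(-1); b=m&(g>200); vv,uu=np.argwhere(b if b.sum()>5 else m).mean(0); vv+=98; uu+=u-18
    h=pl(u,116.3,z); t=pl(uu,vv,zt); print('px',uu.round(1),vv.round(1),'n',b.sum(),m.sum(),'topz',T[2,3]-np.percentile(q[m][:,2],5),'hole',h.round(4),'tip',t.round(4),'tip-hole mm',((t-h)*1000).round(1),'depth-based',(q[b].mean(0) if b.any() else 0))
E
python3 m5.py w5 .075
```

```text
plate 0.008224079741006904
px 210.2 118.1 n 74 164 topz 0.07470655264135204 hole [ 0.0705 -0.0434  0.0082] tip [ 0.0701 -0.0462  0.0311] tip-hole mm [-0.4 -2.8 22.9] depth-based [ 0.0700738  -0.04650148  0.0324288 ]
433 none 0
```

Emit:
drive_tool:
  moves: [-0.015,-0.065,0.1,0,0,-0.015,-0.065,0.15,0,0,-0.015,-0.065,0.2,0,0,-0.015,-0.065,0.2,0,0]

```text
time_s: 7.6
tool_pos: [0.5869, -0.1836, 0.0975]
tool_rot: [-180.0, 0.0, 10.0]
force: [0.5, -0.3, -1.6]
grip_width: 0.0137
grasp_force: 40.0
```

```bash
python3 d.py; python3 snap.py w6;python3 m5.py w6 .075
```

```text
[ 0.58691781 -0.18364949  0.09749193] [-1.79995376e+02  2.21338497e-02  1.00099236e+01] [ 0.46054971 -0.31933899 -1.58037907] 7.6
[0.00344514 0.00696911 0.12479641] [0.13780566 0.27876452 4.99185637]
[ 0.58691781 -0.18364949  0.09749193] 7.65
plate 0.008214999224137168
px 211.2 115.5 n 80 149 topz 0.07482506108567158 hole [ 0.0705 -0.0434  0.0082] tip [ 0.071  -0.0436  0.0225] tip-hole mm [ 0.5 -0.2 14.3] depth-based [ 0.0710543  -0.04387213  0.02367567]
px 422.8 115.3 n 76 140 topz 0.07503765447376906 hole [0.0705 0.0465 0.0082] tip [0.0711 0.0459 0.0225] tip-hole mm [ 0.6 -0.5 14.3] depth-based [0.07112928 0.0461258  0.02335684]
```

Both front tips are within 0.6 mm of the hole centres, so I'll lower slowly.

Emit:
drive_tool:
  moves: [0.012,-0.008,0.05,0,0,0.012,-0.008,0.09,0,0,0.012,-0.008,0.13,0,0,0.012,-0.008,0.17,0,0,0.012,-0.008,0.21,0,0]

```text
time_s: 8.28
tool_pos: [0.5875, -0.1833, 0.0892]
tool_rot: [180.0, 0.0, 10.0]
force: [-0.3, -0.3, -2.6]
grip_width: 0.014
grasp_force: 40.0
```

Emit:
drive_tool:
  moves: [0,0,0.04,0,0,0,0,0.08,0,0,0,0,0.12,0,0,0,0,0.16,0,0,0,0,0.19,0,0]

```text
time_s: 8.9
tool_pos: [0.5875, -0.1832, 0.0816]
tool_rot: [180.0, 0.0, 10.0]
force: [0.1, -0.5, -2.0]
grip_width: 0.0138
grasp_force: 40.0
```

Emit:
drive_tool:
  moves: [0,0,0.03,0,0,0,0,0.06,0,0,0,0,0.09,0,0,0,0,0.11,0,0]

```text
time_s: 9.4
tool_pos: [0.5874, -0.1832, 0.0772]
tool_rot: [180.0, 0.0, 10.0]
force: [0.5, -0.0, -2.5]
grip_width: 0.0138
grasp_force: 40.0
```

Emit:
drive_tool:
  moves: [0,0,0.02,0,0,0,0,0.03,0,0]

```text
time_s: 9.65
tool_pos: [0.5875, -0.1833, 0.0761]
tool_rot: [180.0, -0.0, 10.0]
force: [0.1, -0.0, -2.3]
grip_width: 0.0135
grasp_force: 40.0
```

Emit:
drive_tool:
  moves: [0,0,0.02,0,0,0,0,0.03,0,0]

```text
time_s: 9.9
tool_pos: [0.5877, -0.1833, 0.0753]
tool_rot: [180.0, -0.0, 10.0]
force: [-0.4, 0.2, 0.9]
grip_width: 0.0135
grasp_force: 40.0
```

Emit:
drive_tool:
  moves: [0,0,0.02,0,0,0,0,0.03,0,0]

```text
time_s: 10.15
tool_pos: [0.5878, -0.1833, 0.0744]
tool_rot: [180.0, -0.0, 10.0]
force: [-0.9, 0.3, 5.1]
grip_width: 0.0138
grasp_force: 40.0
```

The plate has touched down on the barbs, underside about 63 mm, with all noses in. I'll release it, rise and close the fingers.

Emit:
drive_tool:
  moves: [0,0,-0.04,0,40,0,0,-0.04,0,40,0,0,-0.04,0,40,0,0,-0.04,0,40,0,0,-0.04,0,40]

```text
time_s: 10.78
tool_pos: [0.5874, -0.1832, 0.0753]
tool_rot: [180.0, 0.0, 10.0]
force: [-0.8, 0.2, 0.3]
grip_width: 0.0396
grasp_force: 0.0
```

Emit:
drive_tool:
  moves: [0,0,-0.2,0,40,0,0,-0.7,0,40,0,0,-1.5,0,40,0,0,-1.5,0,0,0,0,-1.5,0,0]

```text
time_s: 11.4
tool_pos: [0.5876, -0.1833, 0.136]
tool_rot: [180.0, -0.0, 10.0]
force: [-0.5, -0.3, -0.5]
grip_width: 0.027
grasp_force: 0.0
```

Run:
```python
from h import *
T=pose(); print(env.get_obs()['tool_pos'],env.get_obs()['grip_width'],env.get_obs()['force'])
im,d=env.read_camera('wrist'); np.savez('pics/w7',im=im,d=d,T=T); P=cloud('wrist',d,T)
m=(im.min(-1)>120)&(abs(P[...,2]-.067)<.01)&(np.hypot(P[...,0]-.588,P[...,1]+.185)<.11); q=P[m]
a=np.c_[q[:,:2]-[.5885,-.185],np.ones(len(q))]; print(len(q),np.linalg.lstsq(a,q[:,2],rcond=None)[0])
cv2.imwrite('pics/w7.png',im[:,:,::-1])
```

```text
[ 0.58757836 -0.18332968  0.1360063 ] 0.02703567261030249 [-0.46510735 -0.29222647 -0.45721497]
25951 [ 0.00087607 -0.00232513  0.06632475]
```

View pics/w7.png

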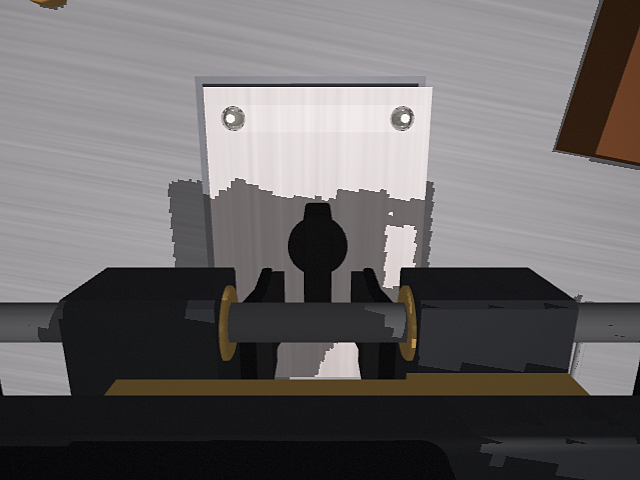

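w7 shows the plate level, top at z≈66 mm, with noses standing in the front holes at (233,118) and (402,118). I'll go to the first pressing point, +x/+y in tool axes.

Emit:
drive_tool:
  moves: [1.02,0.95,0,0,0,1.02,0.95,0.6,0,0,1.02,0.95,1.2,0,0,1.02,0.95,1.55,0,0,1.02,0.95,1.6,0,0]

```text
time_s: 12.08
tool_pos: [0.6332, -0.2133, 0.0698]
tool_rot: [-179.9, 0.1, 10.0]
force: [0.1, -0.2, -0.6]
grip_width: 0.0005
grasp_force: 0.0
```

Emit:
drive_tool:
  moves: [0,0,0.04,0,0,0,0,0.08,0,0,0,0,0.12,0,0,0,0,0.14,0,0]

```text
time_s: 12.58
tool_pos: [0.6348, -0.2137, 0.0666]
tool_rot: [180.0, -0.1, 10.0]
force: [-0.6, -1.2, 3.0]
grip_width: 0.0008
grasp_force: 1.5
```

Emit:
drive_tool:
  moves: [0,0,0.02,0,0,0,0,0.04,0,0,0,0,0.06,0,0]

```text
time_s: 12.95
tool_pos: [0.6348, -0.2138, 0.0641]
tool_rot: [180.0, -0.1, 10.0]
force: [-1.5, 0.7, 6.1]
grip_width: 0.0003
grasp_force: 2.9
```

Emit:
drive_tool:
  moves: [0,0,0.015,0,0,0,0,0.03,0,0]

```text
time_s: 13.2
tool_pos: [0.6349, -0.2139, 0.0632]
tool_rot: [179.9, -0.1, 10.0]
force: [0.2, 0.1, 7.0]
grip_width: 0.0007
grasp_force: 3.4
```

Emit:
drive_tool:
  moves: [0,0,0.015,0,0,0,0,0.03,0,0]

```text
time_s: 13.45
tool_pos: [0.6347, -0.2139, 0.0613]
tool_rot: [180.0, -0.1, 10.0]
force: [1.2, -0.1, 4.3]
grip_width: 0.0004
grasp_force: 1.9
```

Emit:
drive_tool:
  moves: [0,0,0.015,0,0,0,0,0.03,0,0]

```text
time_s: 13.7
tool_pos: [0.6345, -0.2138, 0.0599]
tool_rot: [180.0, -0.0, 10.0]
force: [-0.2, -0.9, 5.5]
grip_width: 0.0006
grasp_force: 2.8
```

Emit:
drive_tool:
  moves: [0,0,0.015,0,0,0,0,0.03,0,0]

```text
time_s: 13.95
tool_pos: [0.6345, -0.2137, 0.0595]
tool_rot: [180.0, -0.0, 10.0]
force: [-1.1, -0.2, 8.7]
grip_width: 0.0
grasp_force: 4.3
```

Emit:
drive_tool:
  moves: [0,0,0.015,0,0,0,0,0.02,0,0]

```text
time_s: 14.2
tool_pos: [0.6344, -0.2138, 0.0591]
tool_rot: [180.0, -0.0, 10.0]
force: [-2.0, 0.3, 9.5]
grip_width: 0.0002
grasp_force: 5.0
```

Emit:
drive_tool:
  moves: [0,0,0.015,0,0,0,0,0.03,0,0]

```text
time_s: 14.45
tool_pos: [0.6346, -0.2137, 0.058]
tool_rot: [180.0, -0.0, 10.0]
force: [-2.4, 0.1, 11.7]
grip_width: 0.0004
grasp_force: 5.7
```

Emit:
drive_tool:
  moves: [0,0,0.015,0,0,0,0,0.03,0,0]

```text
time_s: 14.7
tool_pos: [0.6346, -0.2137, 0.0575]
tool_rot: [180.0, -0.0, 10.0]
force: [-3.2, 1.2, 10.7]
grip_width: 0.0003
grasp_force: 5.1
```

Emit:
drive_tool:
  moves: [0,0,-0.5,0,0,0,-0.9,-0.6,0,0,0,-1.9,-0.6,0,0,0,-1.9,-0.6,0,0,0,-1.9,-0.4,0,0]

```text
time_s: 15.32
tool_pos: [0.6215, -0.1393, 0.0718]
tool_rot: [179.9, -0.0, 10.0]
force: [-0.5, 0.4, 0.9]
grip_width: 0.0006
grasp_force: 0.0
```

Emit:
drive_tool:
  moves: [0,0,0.04,0,0,0,0,0.08,0,0,0,0,0.12,0,0,0,0,0.16,0,0]

```text
time_s: 15.82
tool_pos: [0.6211, -0.1389, 0.0648]
tool_rot: [180.0, -0.0, 10.0]
force: [0.3, 0.4, -0.5]
grip_width: 0.0004
grasp_force: 0.0
```

Emit:
drive_tool:
  moves: [0,0,0.02,0,0,0,0,0.04,0,0]

```text
time_s: 16.08
tool_pos: [0.6213, -0.1388, 0.0638]
tool_rot: [180.0, -0.0, 10.0]
force: [-0.8, 0.0, 3.0]
grip_width: 0.001
grasp_force: 1.7
```

Emit:
drive_tool:
  moves: [0,0,0.02,0,0,0,0,0.04,0,0]

```text
time_s: 16.32
tool_pos: [0.6215, -0.1387, 0.0626]
tool_rot: [180.0, -0.1, 10.0]
force: [-2.0, -0.3, 6.0]
grip_width: 0.0006
grasp_force: 3.0
```

Emit:
drive_tool:
  moves: [0,0,0.02,0,0,0,0,0.04,0,0]

```text
time_s: 16.58
tool_pos: [0.6214, -0.1386, 0.061]
tool_rot: [180.0, -0.0, 10.0]
force: [-2.1, 1.0, 5.0]
grip_width: 0.0006
grasp_force: 2.5
```

Emit:
drive_tool:
  moves: [0,0,0.015,0,0,0,0,0.03,0,0]

```text
time_s: 16.82
tool_pos: [0.6213, -0.1385, 0.0591]
tool_rot: [180.0, -0.0, 10.0]
force: [-0.9, -0.1, 4.1]
grip_width: 0.0006
grasp_force: 1.6
```

Emit:
drive_tool:
  moves: [0,0,0.015,0,0,0,0,0.03,0,0]

```text
time_s: 17.08
tool_pos: [0.6211, -0.1385, 0.0573]
tool_rot: [-180.0, -0.0, 10.0]
force: [0.9, 0.6, 1.2]
grip_width: 0.0006
grasp_force: 0.5
```

Emit:
drive_tool:
  moves: [0,0,0.015,0,0,0,0,0.03,0,0]

```text
time_s: 17.32
tool_pos: [0.6206, -0.139, 0.0563]
tool_rot: [180.0, 0.1, 10.0]
force: [-1.6, 0.2, 3.4]
grip_width: 0.0006
grasp_force: 1.4
```

Emit:
drive_tool:
  moves: [0,0,0.015,0,0,0,0,0.03,0,0]

```text
time_s: 17.58
tool_pos: [0.6207, -0.1389, 0.0562]
tool_rot: [180.0, 0.1, 10.0]
force: [-4.5, -0.1, 8.6]
grip_width: 0.0006
grasp_force: 4.5
```

Emit:
drive_tool:
  moves: [0,0,-0.5,0,0,-0.9,0,-0.6,0,0,-2.0,0,-0.6,0,0,-2.0,0,-0.6,0,0,-2.0,0,-0.45,0,0]

```text
time_s: 18.2
tool_pos: [0.544, -0.1529, 0.0748]
tool_rot: [179.9, -0.2, 10.0]
force: [0.2, 0.3, -0.1]
grip_width: 0.0005
grasp_force: 0.0
```

Emit:
drive_tool:
  moves: [0,0,0.04,0,0,0,0,0.08,0,0,0,0,0.12,0,0]

```text
time_s: 18.58
tool_pos: [0.5427, -0.1523, 0.0683]
tool_rot: [-180.0, 0.0, 10.0]
force: [0.5, 0.1, -0.5]
grip_width: 0.0005
grasp_force: 0.0
```

Emit:
drive_tool:
  moves: [0,0,0.02,0,0,0,0,0.04,0,0]

```text
time_s: 18.82
tool_pos: [0.5424, -0.1526, 0.0669]
tool_rot: [180.0, -0.0, 10.0]
force: [0.1, -0.4, -0.7]
grip_width: 0.0002
grasp_force: 0.0
```

Emit:
drive_tool:
  moves: [0,0,0.02,0,0,0,0,0.04,0,0]

```text
time_s: 19.08
tool_pos: [0.5423, -0.1527, 0.0654]
tool_rot: [180.0, -0.0, 10.0]
force: [0.5, -0.4, 0.1]
grip_width: 0.0002
grasp_force: 0.0
```

Emit:
drive_tool:
  moves: [0,0,0.02,0,0,0,0,0.04,0,0]

```text
time_s: 19.32
tool_pos: [0.5423, -0.1527, 0.0637]
tool_rot: [180.0, 0.0, 10.0]
force: [-0.5, -0.5, -0.2]
grip_width: 0.0004
grasp_force: 0.0
```

Emit:
drive_tool:
  moves: [0,0,0.02,0,0,0,0,0.04,0,0]

```text
time_s: 19.58
tool_pos: [0.5423, -0.1526, 0.0621]
tool_rot: [180.0, -0.0, 10.0]
force: [0.8, -0.3, 0.0]
grip_width: 0.0006
grasp_force: 0.0
```

Emit:
drive_tool:
  moves: [0,0,0.015,0,0,0,0,0.03,0,0]

```text
time_s: 19.82
tool_pos: [0.5423, -0.1526, 0.0609]
tool_rot: [180.0, 0.0, 10.0]
force: [-0.0, 0.0, 0.2]
grip_width: 0.0
grasp_force: 0.0
```

Emit:
drive_tool:
  moves: [0,0,0.015,0,0,0,0,0.03,0,0]

```text
time_s: 20.08
tool_pos: [0.5423, -0.1526, 0.0597]
tool_rot: [180.0, 0.0, 10.0]
force: [-0.2, -0.3, -0.1]
grip_width: 0.0006
grasp_force: 0.0
```

Emit:
drive_tool:
  moves: [0,0,0.02,0,0,0,0,0.04,0,0]

```text
time_s: 20.32
tool_pos: [0.5423, -0.1526, 0.0581]
tool_rot: [180.0, 0.0, 10.0]
force: [0.5, -0.0, -0.8]
grip_width: 0.0002
grasp_force: 0.0
```

Emit:
drive_tool:
  moves: [0,0,0.02,0,0,0,0,0.04,0,0]

```text
time_s: 20.58
tool_pos: [0.5423, -0.1526, 0.0565]
tool_rot: [180.0, 0.0, 10.0]
force: [0.8, 0.1, 0.4]
grip_width: 0.0002
grasp_force: 0.0
```

Emit:
drive_tool:
  moves: [0,0,-1.0,0,0,0,0,-2.0,0,0,-1.0,0.9,-3.0,0,0,-2.0,0.9,-3.5,0,0,-2.0,0.9,-3.5,0,0]

```text
time_s: 21.2
tool_pos: [0.4686, -0.2044, 0.1989]
tool_rot: [179.8, -0.1, 9.7]
force: [1.1, 0.1, -0.3]
grip_width: 0.0006
grasp_force: 0.0
```

```bash
cat > chk.py <<'E'
import sys; from h import *
for n in('wrist','side','scene'):
    T=pose(); im,d=env.read_camera(n); P=cloud(n,d,T); cv2.imwrite(f'pics/{sys.argv[1]}_{n}.png',im[:,:,::-1])
    c=np.array([.5885,-.1852]); q=P.reshape(-1,3); a=np.radians(10.06); X=np.array([np.cos(a),np.sin(a)]); Y=np.array([-np.sin(a),np.cos(a)])
    l=np.c_[(q[:,:2]-c)@X,(q[:,:2]-c)@Y,q[:,2]]
    s=(abs(l[:,0])<.08)&(abs(l[:,1])<.055)&(abs(l[:,2]-.06)<.015)&(im.reshape(-1,3).min(1)>55)&(d.ravel()>0)
    for sx in(-1,1):
        for sy in(-1,1):
            r=s&(abs(l[:,0]-sx*.052)<.012)&(abs(l[:,1]-sy*.035)<.02); print(n,sx,sy,r.sum(),np.median(l[r,2]).round(4) if r.sum() else None,end=' | ')
    print()
print(T[:3,3])
E
python3 chk.py c1
```

```text
wrist -1 -1 2028 0.0555 | wrist -1 1 1993 0.0554 | wrist 1 -1 0 None | wrist 1 1 0 None | 
side -1 -1 115 0.0565 | side -1 1 133 0.0562 | side 1 -1 115 0.0566 | side 1 1 135 0.056 | 
scene -1 -1 64 0.0561 | scene -1 1 95 0.0563 | scene 1 -1 88 0.0556 | scene 1 1 83 0.0561 | 
[ 0.47003757 -0.20182288  0.1967251 ]
```

Depth from three cameras shows the plate level, top at about 56 mm at all four corners, so it looks home. I'll press the -x corners gently to be sure.

Emit:
drive_tool:
  moves: [1.0,-0.9,1.0,0,0,2.0,-0.9,1.5,0,0,2.0,-0.9,2.6,0,0,2.0,-0.9,3.3,0,0,2.0,-0.9,3.4,0,0]

```text
time_s: 21.98
tool_pos: [0.5407, -0.1505, 0.0571]
tool_rot: [-179.8, 0.3, 10.1]
force: [-0.6, -0.4, -0.3]
grip_width: 0.0006
grasp_force: 0.0
```

Emit:
drive_tool:
  moves: [0,0,0.03,0,0,0,0,0.06,0,0,0,0,0.09,0,0,0,0,0.12,0,0]

```text
time_s: 22.48
tool_pos: [0.5426, -0.1529, 0.0564]
tool_rot: [180.0, -0.1, 10.0]
force: [0.1, 0.1, -0.0]
grip_width: 0.0006
grasp_force: 0.0
```

Emit:
drive_tool:
  moves: [0,0,0.02,0,0,0,0,0.03,0,0]

```text
time_s: 22.72
tool_pos: [0.5426, -0.1529, 0.0561]
tool_rot: [179.9, -0.0, 10.0]
force: [-3.6, -0.3, 11.0]
grip_width: 0.0004
grasp_force: 5.0
```

Emit:
drive_tool:
  moves: [0,0,0.01,0,0,0,0,0.01,0,0]

```text
time_s: 22.98
tool_pos: [0.5426, -0.1529, 0.0561]
tool_rot: [179.9, -0.0, 10.0]
force: [-3.4, 1.6, 10.5]
grip_width: 0.0007
grasp_force: 5.3
```

Emit:
drive_tool:
  moves: [0,0,-0.5,0,0,0,0.9,-0.6,0,0,0,1.9,-0.6,0,0,0,1.9,-0.6,0,0,0,1.9,-0.2,0,0]

```text
time_s: 23.6
tool_pos: [0.5565, -0.2273, 0.0627]
tool_rot: [179.9, -0.1, 10.0]
force: [0.0, 0.6, 0.2]
grip_width: 0.0003
grasp_force: 0.0
```

Emit:
drive_tool:
  moves: [0,0,0.03,0,0,0,0,0.06,0,0,0,0,0.09,0,0,0,0,0.12,0,0]

```text
time_s: 24.1
tool_pos: [0.5557, -0.2273, 0.0576]
tool_rot: [180.0, -0.0, 10.0]
force: [-0.6, -0.1, 1.0]
grip_width: 0.0003
grasp_force: 0.0
```

Emit:
drive_tool:
  moves: [0,0,0.02,0,0,0,0,0.03,0,0]

```text
time_s: 24.35
tool_pos: [0.5555, -0.2275, 0.0562]
tool_rot: [180.0, -0.0, 10.0]
force: [-0.6, -0.1, 2.7]
grip_width: 0.0005
grasp_force: 1.3
```

Emit:
drive_tool:
  moves: [0,0,0.02,0,0,0,0,0.04,0,0]

```text
time_s: 24.6
tool_pos: [0.5556, -0.2275, 0.0561]
tool_rot: [180.0, 0.0, 10.0]
force: [-4.1, 1.8, 11.8]
grip_width: 0.0002
grasp_force: 6.1
```

Emit:
drive_tool:
  moves: [0,0,0.01,0,0,0,0,0.02,0,0]

```text
time_s: 24.85
tool_pos: [0.5556, -0.2275, 0.0561]
tool_rot: [180.0, 0.0, 10.0]
force: [-5.5, 2.2, 14.8]
grip_width: 0.0005
grasp_force: 7.4
```

Emit:
drive_tool:
  moves: [0,0,-0.5,0,0,0.9,0,-0.6,0,0,1.95,0,-0.6,0,0,1.95,0,-0.6,0,0,1.95,0,-0.2,0,0]

```text
time_s: 25.48
tool_pos: [0.633, -0.2145, 0.0627]
tool_rot: [179.9, -0.1, 10.0]
force: [-0.9, -1.1, -0.3]
grip_width: 0.0007
grasp_force: 0.0
```

Emit:
drive_tool:
  moves: [0,0,0.03,0,0,0,0,0.06,0,0,0,0,0.09,0,0,0,0,0.12,0,0]

```text
time_s: 25.98
tool_pos: [0.6324, -0.2141, 0.0573]
tool_rot: [180.0, -0.0, 10.0]
force: [-0.4, -1.0, -0.1]
grip_width: 0.0005
grasp_force: 0.0
```

Emit:
drive_tool:
  moves: [0,0,0.02,0,0,0,0,0.03,0,0]

```text
time_s: 26.22
tool_pos: [0.6324, -0.2139, 0.0563]
tool_rot: [180.0, -0.0, 10.0]
force: [-2.3, 0.3, 3.6]
grip_width: 0.0005
grasp_force: 2.0
```

Emit:
drive_tool:
  moves: [0,0,0.02,0,0,0,0,0.03,0,0]

```text
time_s: 26.48
tool_pos: [0.6324, -0.214, 0.0562]
tool_rot: [180.0, -0.0, 10.0]
force: [-3.9, 0.9, 10.4]
grip_width: 0.0006
grasp_force: 4.8
```

All four corners meet a hard stop at 56 mm. I'll rise clear and check.

Emit:
drive_tool:
  moves: [0,0,-1.0,0,0,0,0,-2.0,0,0,-1.0,-0.5,-3.0,0,0,-2.5,-0.9,-3.5,0,0,-4.0,-0.9,-3.5,0,0]

```text
time_s: 27.1
tool_pos: [0.4687, -0.2052, 0.1964]
tool_rot: [179.9, -0.2, 10.2]
force: [-0.5, -0.8, 1.0]
grip_width: 0.0005
grasp_force: 0.0
```

Emit:
drive_tool:
  moves: [0,0,0,0,0,0,0,0,0,0,0,0,0,0,0]

```text
time_s: 27.48
tool_pos: [0.4699, -0.2058, 0.1946]
tool_rot: [-180.0, -0.1, 10.1]
force: [0.3, -0.2, 0.6]
grip_width: 0.0003
grasp_force: 0.0
```

```bash
python3 chk.py c2; python3 -c "
import cv2,numpy as np
a=cv2.imread('pics/c2_wrist.png');b=cv2.imread('pics/c2_side.png')[130:250,250:410]
cv2.imwrite('pics/c2.png',cv2.resize(np.hstack([a,cv2.resize(b,(640,480),interpolation=2)]),(800,300)))"
```

```text
wrist -1 -1 2034 0.0556 | wrist -1 1 2033 0.0554 | wrist 1 -1 0 None | wrist 1 1 0 None | 
side -1 -1 120 0.0568 | side -1 1 127 0.0566 | side 1 -1 112 0.0566 | side 1 1 131 0.0564 | 
scene -1 -1 64 0.0562 | scene -1 1 91 0.0563 | scene 1 -1 85 0.0559 | scene 1 1 90 0.0561 | 
[ 0.4696601  -0.20576655  0.1943644 ]
```

View pics/c2.png

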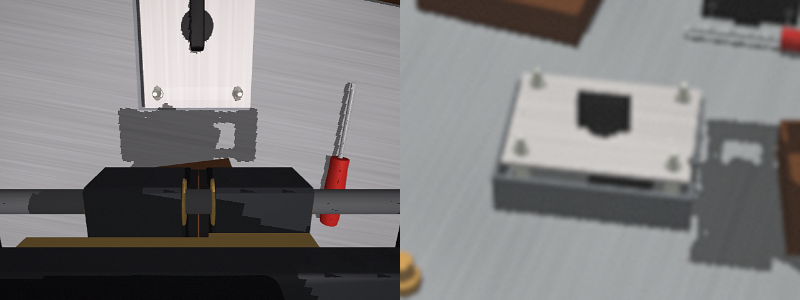

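The plate sits level with a clip standing proud through all four holes, the barbs visible over it, and the robot is clear. I'll hand it in.

```bash
python3 -c "
from cell import env
print(env.sign_off())"
```

```text
the job is handed in; nothing more can be done
None
```

I set the cover plate on the four clips and pressed it home. All four corners now stop hard, with the plate's top level at about 56 mm. The arm is clear and the job was handed in at about 28 s; sign-off returned no verdict.

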